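Lift the loaded crucible carrier off its dock and hold it level

ROBOT

A 7-joint arm with a two-finger parallel gripper is mounted at the origin on the work surface. World frame = base frame: x ahead of the robot, y to its left, z up, the work surface at z = 0. Lengths are in m, angles in rad, forces in N, time in s.
With the tool pointing down it reaches from about 0.4 to 0.85 m from the base axis. Payload 10.4 kg.
Tool frame: the origin (TCP) lies midway between the tips of the shut fingers; the grasp point (between the pads) lies 19 mm behind it (manip.pinch_z is the distance from the TCP to the grasp point, in m); y points along the fingers, x is the direction in which the jaws open and shut, and the axes are right-handed (so a half turn about y gives the same grasp; the last joint's range is limited). The gripper opens to 85 mm and grips with 20 to 120 N. Pads are 22 mm wide; open, the fingers measure 114 mm over their backs; the gripper's body (76 mm by 85 mm) begins 54 mm behind the grasp point. The pads swing forward as they close: fully open they stand 13 mm farther back than shut.
Start: joints at [-1.368, 0.332, -0.065, 1.46, 0.022, 1.35, -0.088], TCP at [0.14, 0.609, 0.231] pointing down, gripper open.
Joint ranges: [-2.6, 2.6], [-0.5, 2.12], [-1.47, 1.34], [0.16, 2.42], [-1.27, 4.41], [0.06, 2.06], [-2.6, 2.6]. Speed limits (rad/s): [2.22, 2.22, 2.79, 2.79, 3.14, 3.14, 3.14].

INTERFACE

Orientations are given as a unit quaternion [x, y, z, w].
In Python, from workcell import manip gives the robot as it stands.
- The arm moves only by the shell command python3 -m pendant 'ROWS' [OPENING] [FORCE]. ROWS is a JSON object of lists of equal length, an entry for each row: "offset": the shift along the tool's x, y, z scaled (see below), a list of three; "turn": the turn, a rotation vector about the tool's x, y, z scaled (see below), a list of three. A call has 1 to 12 rows; each row is the pose to reach, as a shift and turn from the pose measured when the call began, along the tool's axes at that moment; what a row does not reach only later rows make up. The controller multiplies each number of a shift by 200 mm and each number of a turn by 45 degrees. A row lasts 1/8 s, in which the tool goes at most 62.5 mm and 10.7 degrees, less where a joint would pass 70% of its speed; a pose out of reach is approached as far as the arm can. A call with a number of a shift or a turn outside -1 to 1 is refused whole. A call with a gripper value outside its range is refused whole. OPENING is the opening in per cent of the stroke, from 0 (shut) to 100 (fully open), set as the call begins (- or left out, the last holds). The fingers move at their own pace and stop on an object; FORCE is the grip in N (left out, the last holds). Time passes only in rows, so rows that repeat a pose let the fingers close. It gives the time, the measured TCP pose, the force and the opening at its end, in the units of the state.
- manip.get_obs(): the state, without advancing time (a new reading comes with each control period).
- manip.camera(name): name is "scene" or "top"; returns (picture, depth): 384x512x3 uint8, red, green, blue; 384x512 float32, m along the optical axis (not along the pixel's ray), 0 where there is no reading.
- manip.camera_model(name): a dict with "intrinsics" (3x3 intrinsics, pixels), "R" (3x3) and "t" (3): a world point X has camera coordinates R X + t. Camera axes: x right, y down, z forward; pixel columns grow to the right and rows downward; lengths in m; the calibration is good to about 2 mm. A picture is of the moment at which its call begins. camera_model takes no time and is no camera call.
- manip.hand_in(): hands the job in, once; it reports no verdict.
The state is a dict: "clock": time; "joint_pos": joint angles; "joint_velocities": joint speeds; "tau": joint torques, N m; "position": TCP position; "ee_rot": TCP orientation; "ft_force": force on the tool from outside, world axes, zero at the start; "torque": the same for the moment, N m; "grip_width": opening from 0.0 (shut) to 1.0 (fully open).
Only numpy, scipy, OpenCV 4.12 (cv2) and the standard library are available. Lean on these libraries where they do the work, as an engineer would, in place of code of your own. Each camera call takes 0.05 s, during which the arm holds its last target. There are 200 camera calls.

TASK

Two crucible carriers stand in their docks: one is loaded with two white crucibles, the other still has the brass calibration weight in one of its wells. Lift the carrier without the brass weight straight up until its underside is at least 10 cm above the top of its dock, keeping it level so that both crucibles stay standing in their wells, and finish while still holding it there over its dock, steady and level, so that I can check the contacts. Leave the other carrier, the weight and everything else on the bench where they are.

Things in the scene. Friction and masses are not known exactly. Their poses are not given: they have to be found in the camera images.
- dock_left: black plastic dock fixed to the bench on the robot's left, 180 mm along its x, 110 mm along its y; origin under its centre on the bench, z up. The carrier rests on its flat top 24 mm above the bench, inside a low rim that ends 31 mm above the bench, with 3 mm of play all round; bare brass contact strips on the top.
- carrier_left: loose grey metal carrier in dock_left, same yaw: plate 150 mm (x) by 80 (y) by 8 thick, 0.27 to 0.49 kg; origin at the centre of its underside, z up. Two round wells with dark rims, 46 mm either side of the origin along x, floor 8 mm up, rim 6 mm high. In the middle a stem with a blue grip bar: 36 mm along x, 14 mm along y, from 60 to 88 mm above the origin.
- carrier_left_grip (a point): centre of the blue grip bar of carrier_left, 74 mm above the carrier's underside; axes as the carrier's (pinch it along y)
- dock_right: black plastic dock fixed to the bench on the robot's right, 180 mm along its x, 110 mm along its y; origin under its centre on the bench, z up. The carrier rests on its flat top 24 mm above the bench, inside a low rim that ends 31 mm above the bench, with 3 mm of play all round; bare brass contact strips on the top.
- carrier_right: loose grey metal carrier in dock_right, same yaw: plate 150 mm (x) by 80 (y) by 8 thick, 0.27 to 0.49 kg; origin at the centre of its underside, z up. Two round wells with dark rims, 46 mm either side of the origin along x, floor 8 mm up, rim 6 mm high. In the middle a stem with a blue grip bar: 36 mm along x, 14 mm along y, from 60 to 88 mm above the origin.
- carrier_right_grip (a point): centre of the blue grip bar of carrier_right, 74 mm above the carrier's underside; axes as the carrier's (pinch it along y)
- crucible_1: white lidded ceramic crucible, 36 mm across, 44 mm tall with its knob, 60 g, standing loose in one of the four carrier wells (about 2 mm of play); origin at the centre of its underside, z up. The three are alike.
- crucible_2: white lidded ceramic crucible, 36 mm across, 44 mm tall with its knob, 60 g, standing loose in one of the four carrier wells (about 2 mm of play); origin at the centre of its underside, z up. The three are alike.
- crucible_3: white lidded ceramic crucible, 36 mm across, 44 mm tall with its knob, 60 g, standing loose in one of the four carrier wells (about 2 mm of play); origin at the centre of its underside, z up. The three are alike.
- weight: brass calibration weight with a small knob, 36 mm across, 36 mm tall, 200 g, standing in one of the four carrier wells; origin at the centre of its underside
- tweezers: steel tweezers lying on the bench, 135 mm long, 6 mm high; origin at the middle; bystander
- jar: amber glass jar with black lid, 56 mm across, 75 mm tall; origin under its centre; bystander
- screwdriver: screwdriver lying on the bench along its x; bystander
- dish: flat glass dish with cover, 92 mm across, 17 mm tall; origin under its centre; bystander
There are look-alikes about, which are no part of the job. What is shaped like the crucible_2 but purple is not meant. There is more than one size of the weight; the one meant has the size given above.

How it is judged:
By the outcome, as a careful person would: the job done as asked, in the order asked, and still so for the second after the job is handed in, while the arm keeps its last pose, push and grip.
It also fails if it takes over 35 s, if anything falls off the work surface, if the arm or the gripper's body presses on something with over 40 N, if the wrist force passes 120 N, or if a joint passes its speed limit or range.

## Working session

There is one attempt and no reset: what is moved stays moved. The work goes in short steps, Python scripts to look and compute and a shell command to move; the robot and the scene stay as the last step left them, time stands still between calls to the robot, and variables do not carry over. Pictures are saved under pics/ and viewed, about 8 in all and at most 12, crops included, and the job is handed in when it is done.

```bash
mkdir -p pics
cat > h.py <<'E'
import numpy as np, cv2
from workcell import manip
def cloud(n):
    im,d=manip.camera(n); m=manip.camera_model(n); K=np.array(m["intrinsics"]);R=np.array(m["R"]);t=np.array(m["t"])
    v,u=np.mgrid[:384,:512]; P=np.stack([(u-K[0,2])/K[0,0]*d,(v-K[1,2])/K[1,1]*d,d],-1)
    W=(P-t)@R; W[d==0]=np.nan
    return im,d,W
E
python3 - <<'E'
from h import *
o=manip.get_obs(); print({k:np.round(v,3) for k,v in o.items()}, manip.pinch_z)
for n in("top","scene"):
    im,d,W=cloud(n); np.savez(f"{n}0.npz",im=im,W=W)
    cv2.imwrite(f"pics/{n}0.png",cv2.resize(im[...,::-1],(800,600)))
E
```

```text
{'clock': np.float64(0.0), 'joint_pos': array([-1.368,  0.333, -0.065,  1.461,  0.022,  1.35 , -0.088]), 'joint_velocities': array([-0.001,  0.002,  0.   , -0.001, -0.001,  0.001,  0.   ]), 'tau': array([-1.0000e-03, -6.2547e+01,  4.9000e-02, -3.9160e+01,  1.6000e-02,
        1.0000e-02,  0.0000e+00]), 'position': array([0.14 , 0.609, 0.231]), 'ee_rot': array([ 0.553,  0.44 , -0.441, -0.553]), 'ft_force': array([ 0.395, -0.334,  0.353]), 'torque': array([-0.046,  0.022, -0.013]), 'grip_width': np.float64(1.003)} 0.0187
```

View pics/top0.png

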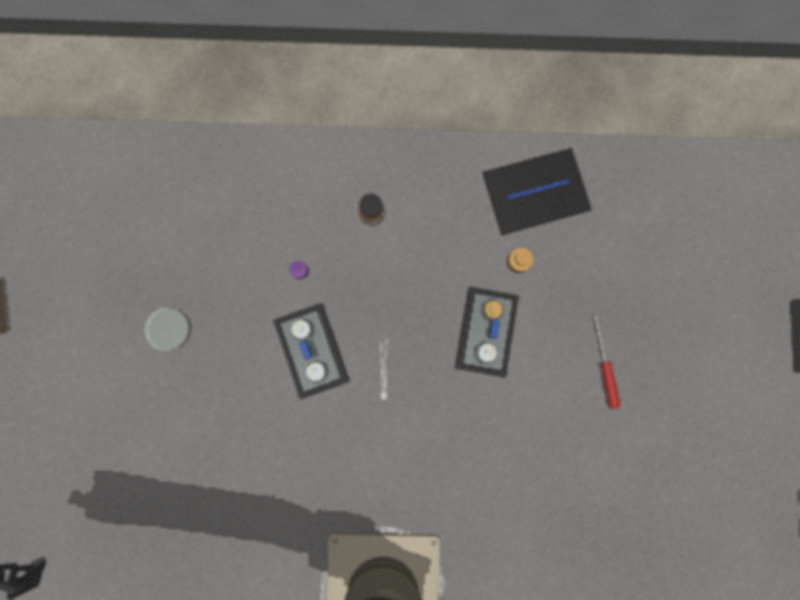

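View pics/scene0.png

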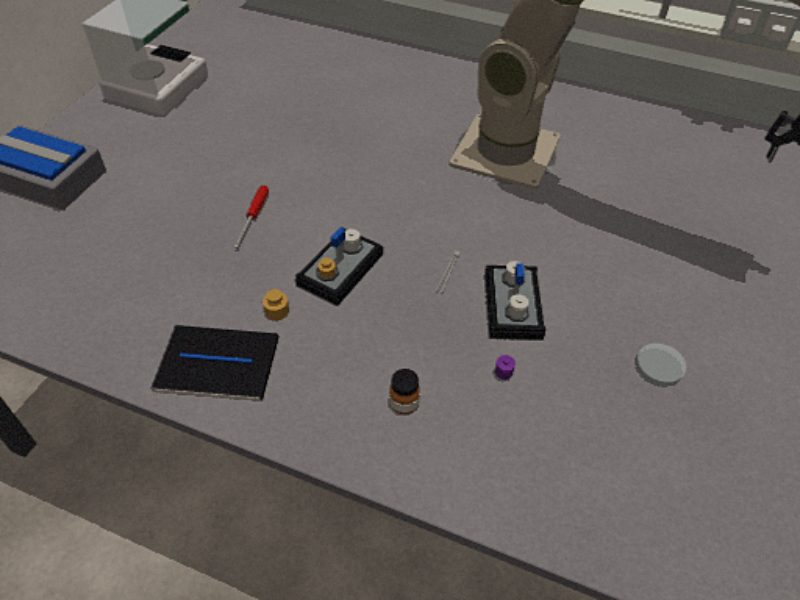

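The top view shows two white crucibles in the left carrier (800-px image: 300,328 and 316,372; blue bar 306,349). The right carrier has the brass weight at (494,310). The scene view agrees, so the left carrier is the one to lift.

Run:
```python
from h import *
from scipy.spatial.transform import Rotation as Ro
res={}
for n in("top","scene"):
    z=np.load(f"{n}0.npz"); im=z["im"].astype(int); W=z["W"]
    r,g,b=im[...,0],im[...,1],im[...,2]
    box=np.isfinite(W[...,0])&(W[...,1]>.02)&(W[...,1]<.35)&(W[...,0]>.3)&(W[...,0]<.7)
    bl=box&(b>r+40)&(b>g+30)&(W[...,2]>.05)
    P=W[bl]; print(n,"blue",len(P),P.mean(0).round(4),P.min(0).round(4),P.max(0).round(4))
    top=P[P[:,2]>np.percentile(P[:,2],60)-.004]; print(" barTop",len(top),np.median(top,0).round(4),cv2.minAreaRect(top[:,:2].astype(np.float32)*1000))
    wh=box&(r>130)&(abs(r-b)<40)&(W[...,2]>.055)
    k,l=cv2.connectedComponents(wh.astype(np.uint8))
    for i in range(1,k):
        Q=W[l==i]
        if len(Q)>20: 
            Q=Q[Q[:,2]>.06]; print(" wh",len(Q),Q.mean(0).round(4),cv2.minEnclosingCircle(Q[:,:2].astype(np.float32)),Q[:,2].max())
    dk=box&(im.max(-1)<60)&(W[...,2]>.012)&(W[...,2]<.045)
    k,l,s,_=cv2.connectedComponentsWithStats(dk.astype(np.uint8)); i=1+s[1:,4].argmax()
    Q=W[l==i]; Q=Q[Q[:,2]>.022]; print(" dock",len(Q),cv2.minAreaRect(Q[:,:2].astype(np.float32)*1000),np.median(Q[:,2]))
    Q=W[box&(W[...,2]<.012)]; print(" bench z",np.median(Q[:,2]))
o=manip.get_obs(); print(Ro.from_quat(o["ee_rot"]).as_matrix().round(3))
```

```text
top blue 52 [0.4932 0.1663 0.1111] [0.4764 0.1558 0.1024] [0.5101 0.1753 0.1158]
 barTop 46 [0.4932 0.1662 0.1122] ((493.489013671875, 166.85536193847656), (34.911102294921875, 12.42686939239502), 22.11429786682129)
 wh 102 [0.5355 0.1835 0.069 ] ((0.535419762134552, 0.18412454426288605), 0.018258219584822655) 0.07939812516057751
 wh 104 [0.4499 0.1512 0.0694] ((0.4498106837272644, 0.1514984667301178), 0.017874572426080704) 0.0790344655340996
 dock 12 ((534.570068359375, 129.9524688720703), (31.44800567626953, 6.65130090713501), 19.60986328125) 0.026789117244349563
 bench z -7.223300296989549e-06
scene blue 49 [0.4973 0.1716 0.1101] [0.4724 0.1605 0.0886] [0.512  0.181  0.1188]
 barTop 35 [0.4948 0.1703 0.1143] ((491.35986328125, 170.79779052734375), (39.15958023071289, 12.96258544921875), 16.914339065551758)
 wh 34 [0.4512 0.1452 0.0732] ((0.4525909423828125, 0.1535727083683014), 0.025073328986763954) 0.11318738125896506
 wh 77 [0.5357 0.1866 0.0713] ((0.5363226532936096, 0.18675972521305084), 0.019183684140443802) 0.07959015341959279
 dock 541 ((495.18798828125, 169.98402404785156), (183.053466796875, 110.34343719482422), 20.461841583251953) 0.03094966445921782
 bench z 0.0023635171607675823
[[ 0.224 -0.    -0.975]
 [ 0.975 -0.001  0.224]
 [-0.001 -1.    -0.   ]]
```

```bash
python3 -m pendant '{"offset":[[-0.1,0,-0.12],[-0.24,0,-0.3],[-0.4,0,-0.5],[-0.55,0,-0.7],[-0.7,0,-0.88],[-0.79,0,-1.0],[-0.79,0,-1.0]],"turn":[[0,0,0],[0,0,0],[0,0,0],[0,0,0],[0,0,0],[0,0,0],[0,0,0]]}' 100 60
python3 -m pendant '{"offset":[[-0.1,0,-0.12],[-0.24,0,-0.3],[-0.4,0,-0.5],[-0.55,0,-0.7],[-0.7,0,-0.88],[-0.79,0,-1.0],[-0.79,0,-1.0]],"turn":[[0,-0.1,0],[0,-0.22,0],[0,-0.36,0],[0,-0.5,0],[0,-0.63,0],[0,-0.75,0],[0,-0.75,0]]}'
cat > go.py <<'E'
from h import *
from scipy.spatial.transform import Rotation as Ro
import sys
x,y,z,yaw=map(float,sys.argv[1:5]); o=manip.get_obs(); R=Ro.from_quat(o["ee_rot"]); a=np.deg2rad(yaw)
X=np.array([-np.sin(a),np.cos(a),0]);Y=np.array([0,0,-1.]);T=np.stack([X,Y,np.cross(X,Y)],1)
print("clock",o["clock"].round(2),"pos",o["position"].round(4),"grip",o["grip_width"].round(3),"F",o["ft_force"].round(1),"M",o["torque"].round(2),"q",o["joint_pos"].round(2))
print("offset",(R.inv().apply(np.array([x,y,z])-o["position"])/.2).round(3),"turn",((R.inv()*Ro.from_matrix(T)).as_rotvec()/np.deg2rad(45)).round(3))
E
python3 go.py .4935 .1675 .2 20.8
```

```text
clock: 0.98
position: [0.3012, 0.408, 0.2308]
ee_rot: [0.555, 0.439, -0.44, -0.554]
ft_force: [-0.4, 1.1, -0.2]
grip_width: 0.998
clock: 1.85
position: [0.4608, 0.2074, 0.2309]
ee_rot: [-0.404, -0.58, 0.581, 0.403]
ft_force: [-0.4, 0.4, -0.2]
grip_width: 1.0Traceback (most recent call last):
  File "go.py", line 6, in <module>
    print("clock",o["clock"].round(2),"pos",o["position"].round(4),"grip",o["grip_width"].round(3),"F",o["ft_force"].round(1),"M",o["torque"].round(2),"q",o["joint_pos"].round(2))
                  ^^^^^^^^^^^^^^^^
AttributeError: 'float' object has no attribute 'round'
```

```bash
sed -i 's/o=manip.get_obs();/o={k:np.array(v) for k,v in manip.get_obs().items()};/' go.py; python3 go.py .4935 .168 .18 20.8
```

```text
clock 1.85 pos [0.4608 0.2074 0.2309] grip 1.0 F [-0.4  0.4 -0.2] M [ 0.01 -0.01  0.03] q [-0.81  0.06  0.31  1.79 -0.02  1.3   1.43]
offset [-0.241  0.255 -0.085] turn [-0.001 -0.008 -0.003]
```

```bash
python3 -m pendant '{"offset":[[-0.1,0.05,-0.03],[-0.2,0.15,-0.07],[-0.24,0.25,-0.085],[-0.24,0.255,-0.085],[-0.24,0.255,-0.085]],"turn":[[0,0,0],[0,-0.008,0],[0,-0.008,0],[0,-0.008,0],[0,-0.008,0]]}'
python3 go.py .4935 .168 .078 20.8
python3 - <<'E'
from h import *
for n in("top","scene"):
    im,d,W=cloud(n); np.savez(f"{n}1.npz",im=im,W=W)
    u,v=(130,175) if n=="top" else (270,120)
    cv2.imwrite(f"pics/{n}1.png",cv2.resize(im[v:v+105,u:u+140,::-1],(800,600),interpolation=cv2.INTER_CUBIC))
E
```

```text
clock: 2.48
position: [0.4931, 0.1697, 0.1805]
ee_rot: [-0.401, -0.582, 0.583, 0.401]
ft_force: [-0.2, 0.3, 1.0]
grip_width: 1.0
clock 2.48 pos [0.4931 0.1697 0.1805] grip 1.0 F [-0.2  0.3  1. ] M [-0.02 -0.02 -0.03] q [-0.74  0.14  0.35  1.82 -0.05  1.2   1.56]
offset [-0.008  0.512  0.001] turn [-0.001  0.002 -0.002]
```

View pics/scene1.png

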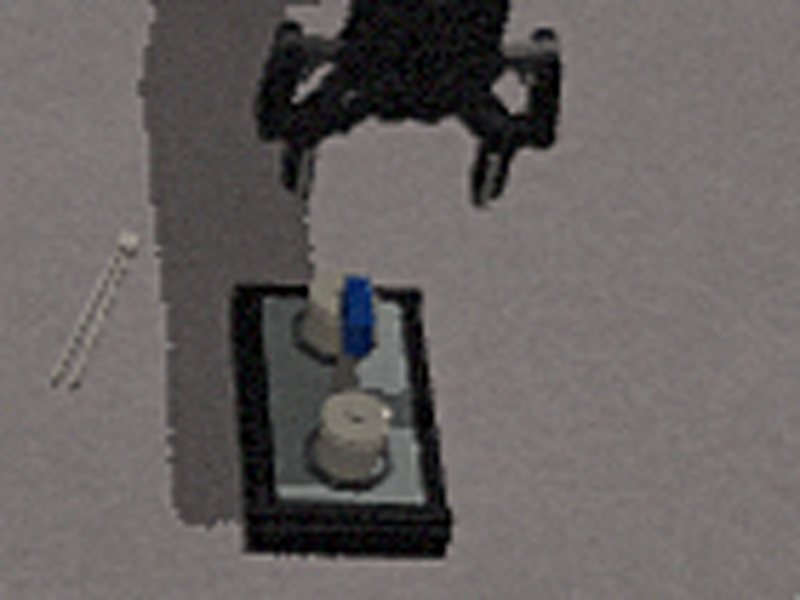

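The fingers straddle the bar (bar at crop 357,318; fingertips at 300 and 485) and the yaw matches, so I'm descending and closing.

```bash
python3 -m pendant '{"offset":[[-0.005,0.1,0],[-0.005,0.25,0],[-0.005,0.4,0],[-0.005,0.48,0],[-0.005,0.512,0],[-0.005,0.512,0]],"turn":[[0,0,0],[0,0,0],[0,0,0],[0,0,0],[0,0,0],[0,0,0]]}'
python3 go.py .4935 .168 .078 20.8
python3 -m pendant '{"offset":[[0,0,0],[0,0,0],[0,0,0],[0,0,0],[0,0,0],[0,0,0],[0,0,0],[0,0,0],[0,0,0],[0,0,0],[0,0,0],[0,0,0]],"turn":[[0,0,0],[0,0,0],[0,0,0],[0,0,0],[0,0,0],[0,0,0],[0,0,0],[0,0,0],[0,0,0],[0,0,0],[0,0,0],[0,0,0]]}' 0 60
python3 go.py .4935 .168 .078 20.8
python3 - <<'E'
from h import *
im,d,W=cloud("scene"); cv2.imwrite("pics/scene2.png",cv2.resize(im[120:225,270:410,::-1],(800,600),interpolation=cv2.INTER_CUBIC))
E
```

```text
clock: 3.32
position: [0.4942, 0.1686, 0.079]
ee_rot: [-0.402, -0.582, 0.582, 0.4]
ft_force: [0.2, -0.5, -0.5]
grip_width: 1.0
clock 3.32 pos [0.4942 0.1686 0.079 ] grip 1.0 F [ 0.2 -0.5 -0.5] M [0.02 0.03 0.04] q [-0.72  0.26  0.34  1.92 -0.1   0.98  1.6 ]
offset [-0.002  0.005  0.005] turn [ 0.001  0.002 -0.002]
clock: 4.82
position: [0.4942, 0.1686, 0.079]
ee_rot: [-0.402, -0.582, 0.582, 0.4]
ft_force: [1.4, -3.6, 0.3]
grip_width: 0.153
clock 4.82 pos [0.4942 0.1686 0.079 ] grip 0.153 F [ 1.4 -3.6  0.3] M [-0.59 -0.24 -0.05] q [-0.72  0.26  0.34  1.92 -0.1   0.98  1.6 ]
offset [-0.002  0.005  0.004] turn [ 0.001  0.002 -0.002]
```

View pics/scene2.png

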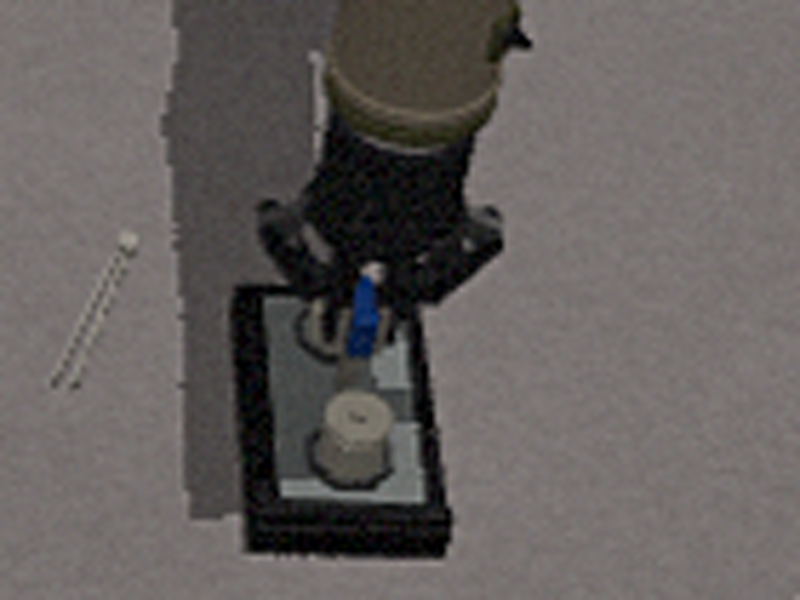

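The bar is gripped at 13 mm opening. There is a side load of about 4 N, so the carrier is probably against the rim. I'll relieve that before lifting.

```bash
python3 -m pendant '{"offset":[[-0.004,0,0],[-0.007,0,0],[-0.007,0,0],[-0.007,0,0]],"turn":[[0,0,0],[0,0,0],[0,0,0],[0,0,0]]}'
python3 go.py .4935 .168 .078 20.8
```

```text
clock: 5.38
position: [0.4945, 0.1677, 0.0789]
ee_rot: [-0.401, -0.582, 0.582, 0.4]
ft_force: [-0.4, 2.7, -3.2]
grip_width: 0.152
clock 5.38 pos [0.4945 0.1677 0.0789] grip 0.152 F [-0.4  2.7 -3.2] M [ 0.58  0.1  -0.04] q [-0.72  0.26  0.34  1.92 -0.1   0.98  1.61]
offset [0.003 0.004 0.004] turn [ 0.001  0.002 -0.002]
```

```bash
python3 -m pendant '{"offset":[[0.002,-0.005,0],[0.003,-0.015,0],[0.003,-0.03,0],[0.003,-0.05,0],[0.003,-0.06,0],[0.003,-0.06,0],[0.003,-0.06,0]],"turn":[[0,0,0],[0,0,0],[0,0,0],[0,0,0],[0,0,0],[0,0,0],[0,0,0]]}'
python3 go.py .4945 .168 .204 20.8
python3 - <<'E'
from h import *
im,d,W=cloud("scene"); cv2.imwrite("pics/scene3.png",cv2.resize(im[120:225,270:410,::-1],(800,600),interpolation=cv2.INTER_CUBIC))
E
```

```text
clock: 6.25
position: [0.4942, 0.1682, 0.0908]
ee_rot: [-0.401, -0.582, 0.583, 0.4]
ft_force: [1.0, -0.1, -5.6]
grip_width: 0.158
clock 6.25 pos [0.4942 0.1682 0.0908] grip 0.158 F [ 1.  -0.1 -5.6] M [0.03 0.05 0.  ] q [-0.72  0.24  0.35  1.91 -0.09  1.01  1.6 ]
offset [-0.002 -0.566 -0.002] turn [ 0.001  0.002 -0.002]
```

View pics/scene3.png

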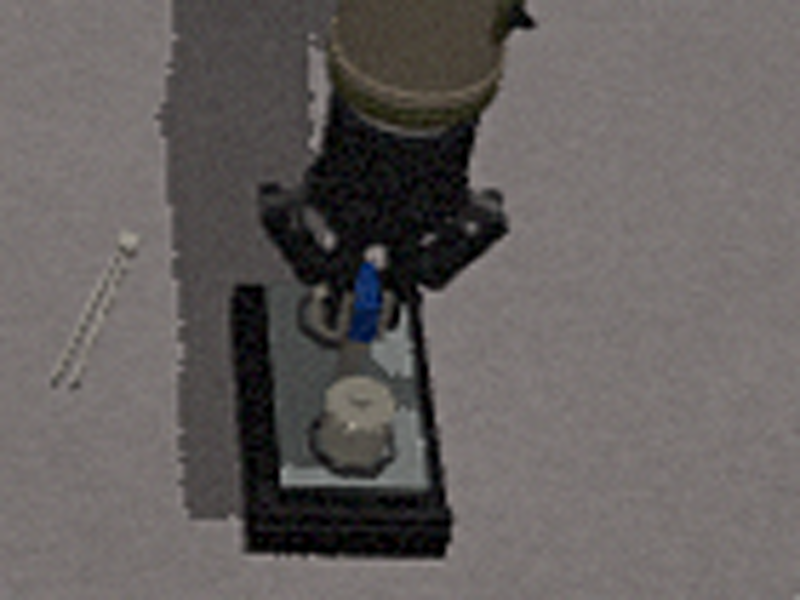

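It is clear of the dock, with 5.6 N of weight, near-zero moment and no visible tilt. I'll do the rest of the lift smoothly.

```bash
python3 -m pendant '{"offset":[[0,-0.02,0],[0,-0.06,0],[0,-0.12,0],[0,-0.19,0],[0,-0.26,0],[0,-0.33,0],[0,-0.4,0],[0,-0.46,0],[0,-0.51,0],[0,-0.55,0],[0,-0.57,0],[0,-0.575,0]],"turn":[[0,0,0],[0,0,0],[0,0,0],[0,0,0],[0,0,0],[0,0,0],[0,0,0],[0,0,0],[0,0,0],[0,0,0],[0,0,0],[0,0,0]]}' 0 80
python3 -m pendant '{"offset":[[0,0,0],[0,0,0],[0,0,0],[0,0,0]],"turn":[[0,0,0],[0,0,0],[0,0,0],[0,0,0]]}'
python3 go.py .4945 .168 .204 20.8
python3 - <<'E'
from h import *
im,d,W=cloud("scene"); np.savez("scene4.npz",im=im,W=W); cv2.imwrite("pics/scene4.png",cv2.resize(im[110:230,260:420,::-1],(800,600),interpolation=cv2.INTER_CUBIC))
a=im.astype(int); r,g,b=a[...,0],a[...,1],a[...,2]
box=(np.hypot(W[...,0]-.494,W[...,1]-.168)<.11)
bl=box&(b>r+40)&(b>g+30)&(W[...,2]>.12); print("blue",bl.sum(),W[bl].mean(0),W[bl].max(0))
# plane fit of plate: grey pixels at height ~.15-.165
c,s=np.cos(np.deg2rad(20.8)),np.sin(np.deg2rad(20.8))
L=np.stack([(W[...,0]-.494)*c+(W[...,1]-.168)*s,-(W[...,0]-.494)*s+(W[...,1]-.168)*c],-1)
m=(abs(L[...,0])<.068)&(abs(L[...,1])<.035)&(W[...,2]>.14)&(W[...,2]<.17)&(np.hypot(abs(L[...,0])-.046,L[...,1])>.026)&(abs(L[...,0])>.008)
A=np.c_[L[m],np.ones(m.sum())]; z=W[m][:,2]
for _ in range(5):
    p=np.linalg.lstsq(A,z,rcond=None)[0]; k=abs(A@p-z)<.003; A,z=A[k],z[k]
print("plate",len(z),"tilt deg",np.rad2deg(p[:2]).round(2),"top z",p[2].round(4))
E
```

```text
clock: 7.8
position: [0.494, 0.1683, 0.2058]
ee_rot: [-0.401, -0.582, 0.583, 0.401]
ft_force: [0.0, 1.1, -5.1]
grip_width: 0.147
clock: 8.3
position: [0.494, 0.1683, 0.2057]
ee_rot: [-0.401, -0.582, 0.583, 0.401]
ft_force: [-0.2, 1.0, -5.1]
grip_width: 0.151
clock 8.3 pos [0.494  0.1683 0.2057] grip 0.151 F [-0.2  1.  -5.1] M [ 0.02 -0.04 -0.04] q [-0.75  0.12  0.36  1.79 -0.04  1.25  1.56]
offset [-0.002  0.008 -0.002] turn [ 0.     0.002 -0.002]
blue 56 [0.50026875 0.17455076 0.2353039 ] [0.5108966  0.18252691 0.24412941]
plate 210 tilt deg [-0.3  0.2] top z 0.1615
```

View pics/scene4.png

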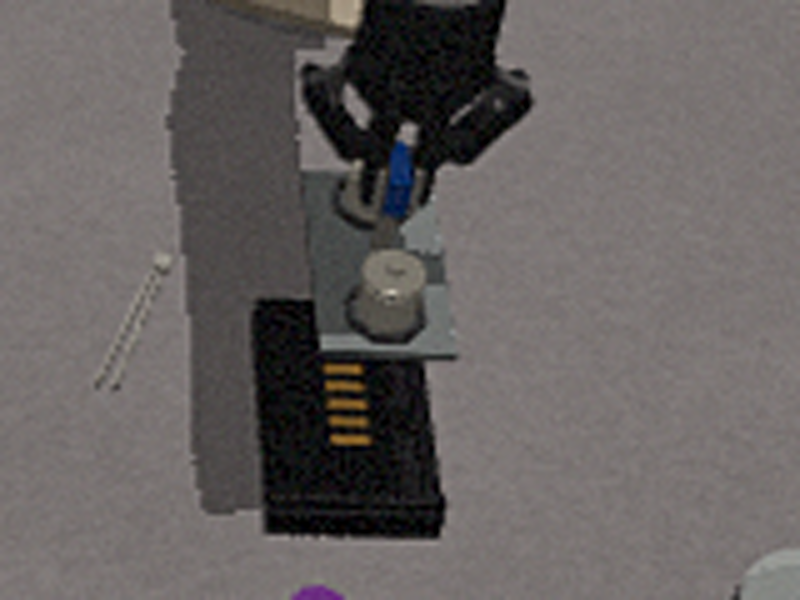

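The carrier is level (tilt about 0.3°). Its underside is at about 0.15 m, so about 12 cm above the dock rim. The near crucible stands at crop (392,290) and the far one shows behind the fingers at (355,190).

```bash
python3 -c "
from workcell import manip
print(manip.hand_in()); print(manip.get_obs()['position'])"
```

```text
the job is handed in; nothing more can be done
None
the job is handed in; nothing more can be done
```

I lifted the left carrier, the one without the brass weight, straight up about 127 mm. I handed the job in at about 8.4 s, with the carrier still held over its dock at 80 N.

**Last checks**
- **Height:** the plate fit from the scene camera puts the underside at about 0.15 m. That is about 12 cm above the dock rim.
- **Level:** tilt is about 0.3°, within measurement noise.
- **Steady:** position did not change between the last two readings, the wrist carried about 5 N, and moments were near zero.
- **Crucibles:** the near one stands clearly in its well. The far one is partly hidden behind the fingers in the last picture, so I only confirmed it in part.
- **Rest of the bench:** I didn't go near the other carrier, the weight or the bystanders. The last picture covered only the left dock area, so I did not check them again afterwards.

**Side load:** closing the gripper put about 4 N of side load on the carrier while it was still in the dock. I shifted slightly to relieve it, and it was gone once the carrier was clear.

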